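# Move a hanging wooden lid over the rail's end stop and seat it in the next rail's notch

## Task

The wooden lid hangs by its hanger from the plain rail: lift it over the end stop and set it down on the notched rail beside it, just inside that rail's nearer end stop. From there slide it gently along the rail until its pin drops into the notch, press it down there with a push of about 12 N for half a second, and let go so that it hangs still. Never load either rail with more than 25 N, and leave the containers, bowl and spoon where they are.

Things in the scene. Friction and masses are not known exactly. Their poses are not given: they have to be found in the camera images.
- lid_hanger: Wooden lid, 100 mm across, 12 mm thick, upright in the y-z plane, on a hanger; 0.2 to 0.35 kg. Origin: middle of the hanger's cross pin (8 mm diameter, along x) that rests on the bar's top edge; y along the bar, z up. The bar passes between the front strap (inner face x = -6 mm, down to the lid) and a short back cheek (x = +6 mm, down to z = -12 mm), each 24 mm wide. Lid from 62 to 162 mm below the pin.
- grip_tab (a point): Middle of the hanger's upright wooden grip tab, 40 mm above the pin; the tab is 12 mm thick (x), 24 mm wide (y), from 14 to 58 mm above the pin. Grip it across x; keep the fingertips at least 16 mm above the pin, clear of the end stops.
- plain_rail: Plain rail, on which the lid hangs at first, left or right of the notched rail (0.27 to 0.35 m apart in y). Flat steel bar 8 mm thick (x), 180 long (y), 24 high. Origin: on the shelf under the bar's middle; y along the bar, z up; straight top edge 215 mm up. Carried from behind (+x): arms at the bar's ends, beam at x = 70 mm, one post at y = 0. Nothing in front.
- plain_top (a point): Middle of the plain rail's top edge. On the edge stand end stops at y = +-82 to +-90 mm, 8 mm thick, 14 mm high. To pass a stop the lid must be raised more than 14 mm; raised more than 34 mm it catches under the bar.
- notched_rail: Notched rail, empty at first: stand, end stops (y = +-82 to +-90 mm), bar section, origin and axes as for the plain rail, but its bar is 210 mm long and is clamped shifted by up to 15 mm, so it may stick out to y = +-120 mm. It does not give under 25 N. With the pin on the top edge lid_hanger is 219 mm above this origin, in the notch 210 mm.
- notched_top (a point): Middle of the notched rail's stand at top edge height, midway between its stops (not the notch). The one notch, 12 mm long, 9 mm deep, upright walls, lies anywhere from y = -15 to +15 mm of here; where is not reported. Set the lid down first 35 to 60 mm from here, towards the plain rail.
- containers: Bystander: two stacked glass meal containers with clip-on lids, 120 x 160 x 130 mm, origin at the underside's middle.
- rice_bowl: Bystander: white ceramic rice bowl, 116 mm across, 60 mm high, origin at the underside's middle.
- spoon: Bystander: steel spoon 190 mm long, lying on the shelf.
Not all that is in view belongs to the job. Of the things shaped like the lid_hanger, the wooden one is meant.

How it is judged (in metres and radians):
On the way, in this order (a step that is already met when the one before it is completed fails the run):
1. the lid is carried, raised, past the end of the plain rail (height (world z) of lid_hanger above 0.227 m and (y of lid_hanger in the frame of plain_rail above 0.095 m or y of lid_hanger in the frame of plain_rail below -0.095 m)), for 0.05 s.
2. it rests on the top edge of the notched rail, 30 to 72 mm from its middle on the side of the plain rail (contact force between lid_hanger and notched_rail above 0.5 N and z of lid_hanger in the frame of notched_rail between 0.2165 and 0.2225 m and x of lid_hanger in the frame of notched_rail between -0.007 and 0.007 m and ((y of plain_rail in the frame of notched_rail above 0 m and y of lid_hanger in the frame of notched_rail between 0.03 and 0.072 m) or (y of plain_rail in the frame of notched_rail below 0 m and y of lid_hanger in the frame of notched_rail between -0.072 and -0.03 m))), for 0.1 s.
3. its pin is in the notch and pressed down with more than 8 N for 0.3 s (z of lid_hanger in the frame of notched_rail between 0.205 and 0.2135 m and y of lid_hanger in the frame of notched_rail between -0.03 and 0.03 m and x of lid_hanger in the frame of notched_rail between -0.008 and 0.008 m and contact force between lid_hanger and notched_rail above 8 N), for 0.3 s.
At the end, for the whole second after the job is handed in: the lid hangs still (under 30 mm/s) with its weight (over 1 N) on the notched rail, pin in the notch: lid_hanger 205 to 213.5 mm above that rail's origin, within 30 mm of its middle along and 8 mm across the bar, upright within 0.15 rad, along the bar within 0.25 rad (z of lid_hanger in the frame of notched_rail between 0.205 and 0.2135 m and y of lid_hanger in the frame of notched_rail between -0.03 and 0.03 m and x of lid_hanger in the frame of notched_rail between -0.008 and 0.008 m and contact force between lid_hanger and notched_rail above 1 N and angle between lid_hanger's own z axis and vertical below 0.15 rad and angle between the y axis of lid_hanger and the y axis of notched_rail, either way round below 0.25 rad and linear speed of lid_hanger below 0.03 m/s); the robot touches nothing.
It fails at once if the hanger or lid loads a rail with more than 25 N (contact force between lid_hanger and plain_rail above 25 N or contact force between lid_hanger and notched_rail above 25 N).
It fails at once if a bystander (containers, bowl, spoon) is moved more than 20 mm (distance of any of containers, rice_bowl, spoon from where it was at the start of the episode above 0.02 m).
It also fails if it takes over 70 s, if anything falls off the work surface, if the arm or the gripper's body presses on something with over 40 N, if the wrist force passes 120 N, or if a joint passes its speed limit or range.

## Robot

A 7-joint arm with a two-finger parallel gripper is mounted at the origin on the work surface. World frame = base frame: x ahead of the robot, y to its left, z up, the work surface at z = 0. Lengths are in mm, angles in rad, forces in N, time in s.
With the tool pointing down it reaches from about 400 to 850 mm from the base axis. Payload 4.5 kg.
Tool frame: the origin (TCP) lies midway between the tips of the shut fingers; the grasp point (between the pads) lies 19 mm behind it; z points along the fingers, y is the line along which they close (so a half turn about z gives the same grasp; the last joint's range is limited). The gripper opens to 85 mm and grips with 20 to 120 N. Pads are 22 mm wide; open, the fingers measure 114 mm over their backs; the gripper's body (76 mm by 85 mm) begins 54 mm behind the grasp point. The pads swing forward as they close: fully open they stand 13 mm farther back than shut.
Start: joints at [1.231, 0.689, -0.195, 1.565, 0.157, 0.902, -0.215], TCP at [228.253, -581.855, 231.317] pointing down, gripper open.
Joint ranges: [-3.01, 3.01], [-0.46, 2.08], [-1.47, 1.51], [0.13, 2.56], [-1, 4.14], [0.04, 2.09], [-2.66, 2.66]. Speed limits (rad/s): [2.57, 2.57, 3.14, 3.14, 3.14, 3.14, 3.14].

## Interface

Orientations are given as a unit quaternion [x, y, z, w].
In Python, from station import ctrl gives the robot as it stands. The module is installed in compiled form; this text tells all that it offers.
- The arm moves only by the tool carry_out, never from a script. Its argument "deltas" is a list of rows, each a list of 6 numbers: the shift along the tool's x, y, z as a fraction of full scale, then the turn, a rotation vector about the tool's x, y, z as a fraction of full scale. In form: [[x, y, z, ax, ay, az], ...]. A call has 1 to 10 rows; each row shifts and turns the commanded pose from where the row before left it, along the tool's axes as they then stand; what a row does not reach is not made up. Full scale, the value 1, is 500 mm for a shift and pi rad for a turn. A row lasts 1/10 s, in which the tool goes at most 50 mm and 8.59 degrees, less where a joint would pass 70% of its speed; a pose out of reach is approached as far as the arm can. A call with a number of a shift or a turn outside -1 to 1 is refused whole. A call with a gripper value outside its range is refused whole. "claw" is the closure in counts, from 0 (fully open) to 255 (shut), set as the call begins (left out, the last holds). The fingers move at their own pace and stop on an object; "squeeze" is the grip in N (left out, the last holds). Time passes only in rows, so rows that do not move let the fingers close. It gives the time, the measured TCP pose, the force, the opening and the grip force at its end, in the units of the state.
- ctrl.observe(): the state, without advancing time (a new reading comes with each control period).
- ctrl.camera(name): name is "scene" or "side" or "wrist"; returns a dict with "image" (400x640x3 uint8, red, green, blue), "vertical_fov" (degrees; the focal length in pixels is half the picture's height over the tangent of half this angle, whatever the lens; pixels are square), "cx", "cy" (the principal point, pixels), "eye" and "attitude" of the camera in the world. Camera axes: x right, y down, z forward; pixel columns grow to the right and rows downward; lengths in mm; the calibration is good to about 2 mm. The wrist camera is an equidistant fisheye: a pixel r from the principal point sees the ray r / f radians off the axis. A picture is of the moment at which its call begins. There is no depth.
- ctrl.sign_off(): hands the job in; it is judged then, once.
Trained networks look in a picture, given as the dict that the camera call returned (one of the last four; its "shot" number tells which), for a name from the list of things; names that differ only in an ending like _2 or _b are one class to them, and where a whole thing is asked for, a point or a joint stands for the part that bears it (a point fixed in the world has none). Each returns a list of dicts, best first, with "score" (0 to 1); they miss things now and then, are a little off and sometimes report something else, mostly with a low value. They report only what shows in the picture. A call takes as long as a camera call. They do not tell look-alikes from the thing itself.
- ctrl.look_for(picture, thing): "uv" ([column, row] in pixels, amid what is visible of it).
- ctrl.outline_of(picture, thing): "region" (400x640 bool, what is visible of it) and "uv" ([column, row] in pixels, amid what is visible of it).
- ctrl.tip_of(picture, thing): "uv" ([column, row] in pixels: a listed point, or the origin of a listed thing).
The state is a dict: "clock": time; "joint_positions": joint angles; "qvel": joint speeds; "tau": joint torques, N m; "ee_pos": TCP position; "tool_rot": TCP orientation; "ft_force": force on the tool from outside, world axes, zero at the start; "wrist_torque": the same for the moment, N m; "finger_gap": opening from 0.0 (shut) to 1.0 (fully open); "grip_force": force on a finger pad.
Only numpy, scipy, OpenCV 4.12 (cv2) and the standard library are available. Lean on these libraries where they do the work, as an engineer would, in place of code of your own. Each camera call takes 0.05 s, during which the arm holds its last target. There are 200 camera calls.

## Working session

There is one attempt and no reset: what is moved stays moved. The work goes in short steps, Python scripts to look and compute and a tool call to move; the robot and the scene stay as the last step left them, time stands still between calls to the robot, and variables do not carry over. Pictures are saved under pics/ and viewed, at most 10 in all, crops included, and the job is handed in when it is done.

Besides the shell and the picture viewer there is one more tool, called after "Call:" as name(argument=value, ...), one argument or row to a line, values as JSON. carry_out: Moves the arm, as the interface text tells. Its arguments: {"type":"object","properties":{"deltas":{"type":"array","items":{"type":"array","items":{"type":"number"}}},"claw":{"type":"number"},"squeeze":{"type":"number"}},"required":["deltas"]}

```bash
mkdir -p pics; cat > h.py <<'E'
import numpy as np, cv2
from scipy.spatial.transform import Rotation as R
from station import ctrl
def att(c):
    a=np.array(c["attitude"],float)
    return a if a.shape==(3,3) else R.from_quat(a).as_matrix()
def ray(c,uv,fish=False):
    f=200/np.tan(np.radians(c["vertical_fov"])/2)
    d=np.array([(uv[0]-c["cx"])/f,(uv[1]-c["cy"])/f])
    if fish:
        r=np.linalg.norm(d); v=np.array([*(d/max(r,1e-9)*np.sin(r)),np.cos(r)])
    else: v=np.array([*d,1.])
    v=att(c)@v; return np.array(c["eye"],float),v/np.linalg.norm(v)
def proj(c,p):
    f=200/np.tan(np.radians(c["vertical_fov"])/2)
    q=att(c).T@(np.array(p,float)-np.array(c["eye"])); return np.array([c["cx"]+f*q[0]/q[2],c["cy"]+f*q[1]/q[2]])
def tri(rs):
    A=sum(np.eye(3)-np.outer(v,v) for e,v in rs); b=sum((np.eye(3)-np.outer(v,v))@e for e,v in rs)
    p=np.linalg.solve(A,b); return p,[float(np.linalg.norm(np.cross(p-e,v))) for e,v in rs]
def atz(r,z): e,v=r; return e+v*(z-e[2])/v[2]
E
cat > a.py <<'E'
from h import *
ims=[]
for n in ["scene","side"]:
    c=ctrl.camera(n); ims.append(c)
    print(n,c["vertical_fov"],c["cx"],c["cy"],c["eye"],c["attitude"])
    cv2.imwrite(f"pics/{n}0.png",c["image"][:,:,::-1])
for t in ["lid_hanger","grip_tab","plain_rail","plain_top","notched_rail","notched_top","containers","rice_bowl"]:
    for c,n in zip(ims,["scene","side"]):
        print(t,n,[(np.round(d["uv"],1).tolist(),round(d["score"],2)) for d in ctrl.tip_of(c,t)[:3]])
s=ctrl.observe(); print(s)
E
python3 a.py
```

```text
scene 46.44696795018193 317.9984597438577 196.97801603064005 [1481.22805137 -798.29806154  969.30477198] [ 0.80368549  0.36368866 -0.19714511 -0.42773122]
side 44.40656588875448 323.09593752210986 195.46351916902412 [  47.97389852  873.2563906  1018.10644334] [-0.24484656  0.87076375 -0.4131056   0.1056618 ]
lid_hanger scene [([267.2, 254.3], 0.83), ([205.5, 223.4], 0.77), ([234.4, 191.4], 0.77)]
lid_hanger side [([372.5, 159.0], 0.96), ([410.7, 191.1], 0.83), ([339.1, 143.1], 0.78)]
grip_tab scene [([255.0, 180.7], 0.84), ([205.8, 212.3], 0.78), ([232.4, 181.7], 0.76)]
grip_tab side [([408.0, 141.8], 0.93), ([393.6, 210.5], 0.91), ([372.0, 146.8], 0.73)]
plain_rail scene [([271.0, 243.6], 0.88)]
plain_rail side [([357.3, 226.7], 0.68)]
plain_top scene [([265.0, 189.1], 0.72), ([343.0, 160.5], 0.21)]
plain_top side [([366.1, 168.1], 0.88)]
notched_rail scene [([343.6, 211.7], 0.83)]
notched_rail side [([302.8, 292.0], 0.79)]
notched_top scene [([345.4, 159.3], 0.64)]
notched_top side [([303.5, 231.1], 0.9), ([372.5, 146.6], 0.4), ([373.5, 161.5], 0.19)]
containers scene [([198.9, 312
[... 208 characters left out ...]
5,  0.68908565, -0.19459867,  1.56529707,  0.15730322,
        0.90247583, -0.21511794]), 'qvel': array([ 2.56853449e-04, -1.28974534e-03,  5.65818061e-05, -1.62159456e-04,
       -1.18382221e-03, -8.65744919e-04, -1.13185642e-03]), 'tau': array([-1.51280867e-03, -5.39543366e+01, -1.26717657e+00, -1.58884603e+01,
        1.01151236e-02,  1.25333027e-03,  1.67871605e-05]), 'ee_pos': array([ 228.26182956, -581.86329653,  231.32642747]), 'tool_rot': array([9.82584055e-01, 1.85818651e-01, 1.74035231e-05, 5.62436455e-05]), 'ft_force': array([ 0.08999342,  0.06941096, -0.46613386]), 'wrist_torque': array([-0.00663546,  0.00139486, -0.03329666]), 'grip_force': 0.0, 'finger_gap': 0.9992817277745762}
```

View pics/scene0.png

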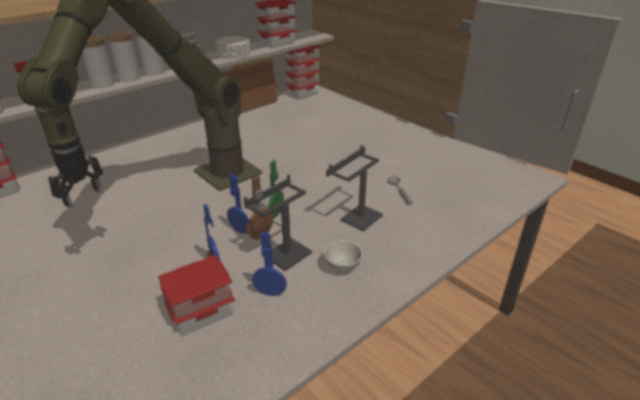

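View pics/side0.png

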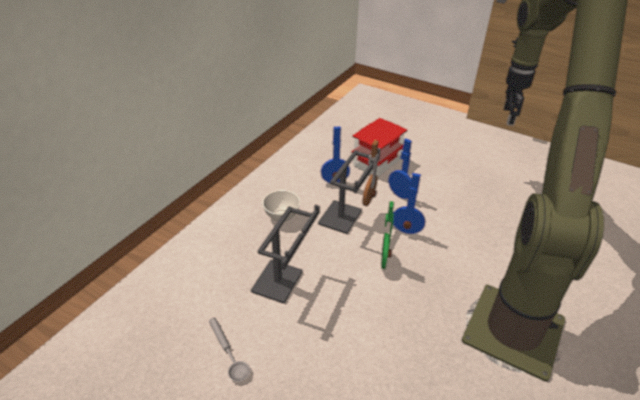

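The wooden lid's tab is at about (256,182) in scene and (374,147) in side. The plain rail is at (275,195) and (352,170), and the notched rail at (350,162) and (290,235). The blue and green look-alikes stand around them.

```bash
cat > b.py <<'E'
from h import *
a=ctrl.camera("scene"); b=ctrl.camera("side")
def T(n,u,v): p,e=tri([ray(a,u),ray(b,v)]); print(n,p.round(1),np.round(e,1)); return p
T("tab",(255,180.7),(372,146.8)); T("ptop",(265,189.1),(366.1,168.1)); T("ntop",(345.4,159.3),(303.5,231.1))
T("prail",(271,243.6),(357.3,226.7)) ; T("nrail",(343.6,211.7),(302.8,292))
T("bowl",(342.6,264.3),(282.2,217.1))
T("green",(273,165),(391,208)); T("blue mid",(234,181),(414,180)); T("blue left",(207,211),(408,143)); T("blue front",(266,238),(337,130))
c1=cv2.resize(a["image"][130:280,190:400],None,fx=3.8,fy=3.8,interpolation=cv2.INTER_CUBIC)
c2=cv2.resize(b["image"][120:310,240:440],None,fx=3.1,fy=3.1,interpolation=cv2.INTER_CUBIC)
cv2.imwrite("pics/c1.png",c1[:,:,::-1]);cv2.imwrite("pics/c2.png",c2[:,:,::-1])
E
python3 b.py
```

```text
tab [ 500.8 -183.2  259.1] [4.8 4.8]
ptop [ 495.  -146.2  211.3] [6. 6.]
ntop [511.4 163.1 207.8] [0.8 0.8]
prail [ 497.3 -136.6   -4.4] [10.6 10.6]
nrail [509.7 167.5 -10.8] [1.8 1.8]
bowl [ 7.183e+02 -3.800e+01  2.000e-01] [0.9 0.9]
green [371.7 -33.1 200.9] [0.3 0.3]
blue mid [ 368.1 -180.8  197.1] [1.6 1.6]
blue left [ 455.4 -330.8  201.5] [2.8 2.8]
blue front [ 670.9 -278.3  203.8] [1.1 1.1]
```

View pics/c1.png

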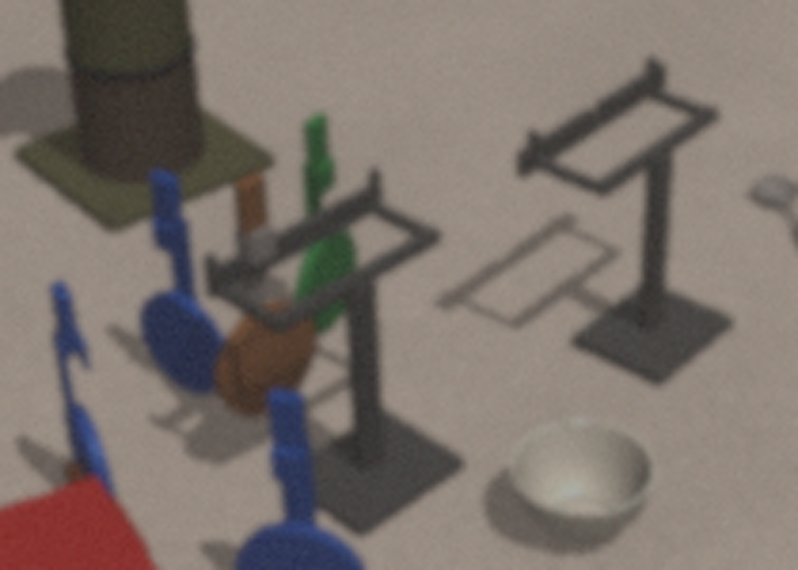

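View pics/c2.png

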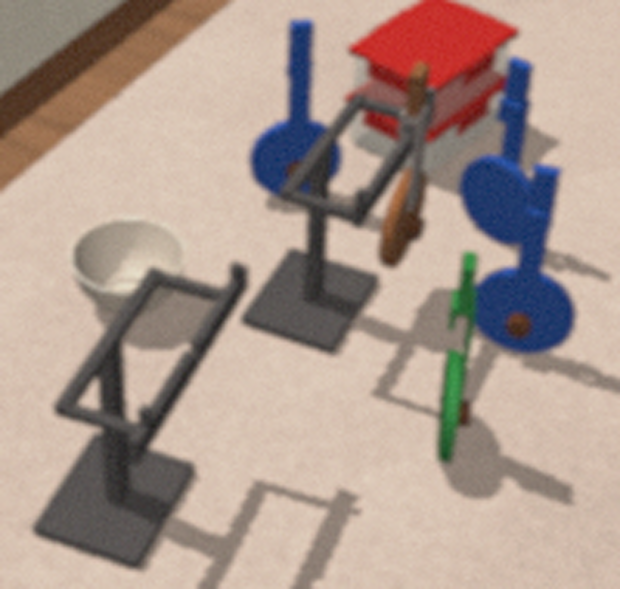

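```bash
cat > c.py <<'E'
from h import *
from scipy.optimize import least_squares
a=ctrl.camera("scene"); b=ctrl.camera("side")
A=lambda x,y:np.array([190+x/3.8,130+y/3.8]); B=lambda x,y:np.array([240+x/3.1,120+y/3.1])
def fit(n,obs,g):
    def W(q,p): c,s=np.cos(q[2]),np.sin(q[2]); return [q[0]+c*p[0]-s*p[1],q[1]+s*p[0]+c*p[1],p[2]]
    f=lambda q:np.concatenate([proj(c,W(q,p))-uv for c,p,uv in obs])
    r=least_squares(f,g,loss="soft_l1",x_scale=[100,100,.1]); print(n,r.x.round(3)); print(r.fun.reshape(-1,2).round(1).tolist() if r.fun.ndim else 0)
S1,S2,O,Tp=(0,-86,229),(0,86,229),(0,0,0),(0,0,215)
fit("plain",[(a,S1,A(212,258)),(a,S2,A(375,174)),(b,S2,B(360,199)),(a,Tp,(265,189.1)),(b,Tp,(366.1,168.1)),(a,O,(271,243.6)),(b,O,(357.3,226.7))],[495,-146,0])
fit("notched",[(a,S1,A(535,135)),(a,S2,A(655,62)),(b,S1,B(238,267)),(b,S2,B(148,410)),(a,Tp,(345.4,159.3)),(b,Tp,(303.5,231.1)),(a,O,(343.6,211.7)),(b,O,(302.8,292))],[511,163,0])
p,e=tri([ray(a,A(251,176)),ray(b,B(418,66))]);print("tab top",p,e)
p,e=tri([ray(a,A(245,200)),ray(b,B(417,90))]);print("tab mid",p,e)
E
python3 c.py
```

```text
plain [ 4.96712e+02 -1.41297e+02  1.23000e-01]
[[0.3, -1.3], [-0.1, -2.5], [-0.0, -4.2], [3.5, -0.6], [0.7, -1.2], [1.7, 0.5], [4.3, -3.0]]
notched [5.07468e+02 1.70601e+02 1.64000e-01]
[[-0.7, -3.1], [-1.3, -3.1], [-0.2, -1.1], [-0.3, -0.6], [0.6, -3.1], [-0.7, 0.3], [0.8, -3.0], [0.7, -1.6]]
tab top [ 498.85366058 -182.687883    275.49983648] [0.6897315134075869, 0.6897315134075023]
tab mid [ 495.31137017 -184.56410119  251.67740872] [2.4685346642979322, 2.4685346642979344]
```

Call:
carry_out(
  deltas=[
    [0, 0, -0.1, 0, 0, 0],
    [0, 0, -0.1, 0, 0, 0],
    [0.0664, -0.0452, 0, 0, 0, 0],
    [0.0664, -0.0452, 0, 0, 0, 0],
    [0.0664, -0.0452, 0, 0, 0, 0],
    [0.0664, -0.0452, 0, 0, 0, 0],
    [0.0664, -0.0452, 0, 0, 0, 0],
    [0.0664, -0.0452, 0, 0, 0, 0],
    [0.0664, -0.0452, 0, 0, 0, 0],
    [0.0664, -0.0452, 0, 0, 0, 0],
  ],
  claw=0,
)

```text
clock: 2.1
ee_pos: [410.2, -315.1, 331.5]
tool_rot: [0.983, 0.186, 0.0, 0.0]
ft_force: [-0.7, -0.4, 0.5]
finger_gap: 1.001
grip_force: 0.0
```

Call:
carry_out(
  deltas=[
    [0.0664, -0.0452, 0, 0, 0, 0],
    [0.0664, -0.0452, 0, 0, 0, 0],
    [0.0664, -0.0452, 0, 0, 0, 0],
    [0, 0, 0, 0, 0, -0.0467],
    [0, 0, 0, 0, 0, -0.0467],
    [0, 0, 0, 0, 0, -0.0467],
    [0, 0, 0, 0, 0, -0.0467],
    [0, 0, 0, 0, 0, -0.0467],
    [0, 0, 0, 0, 0, -0.0467],
    [0, 0, 0, 0, 0, -0.0467],
  ],
)

```text
clock: 3.1
ee_pos: [477.4, -217.1, 331.4]
tool_rot: [0.763, 0.647, -0.0, 0.0]
ft_force: [0.1, 0.5, -0.5]
finger_gap: 1.001
grip_force: 0.0
```

Call:
carry_out(
  deltas=[
    [0, 0, 0, 0, 0, -0.0467],
    [0, 0, 0, 0, 0, -0.0467],
    [0, 0, 0, 0, 0, 0],
  ],
)

```text
clock: 3.4
ee_pos: [477.3, -217.2, 331.2]
tool_rot: [0.662, 0.749, 0.0, -0.0]
ft_force: [-0.3, 0.6, -0.2]
finger_gap: 1.003
grip_force: 0.0
```

```bash
cat >> h.py <<'E'
def go(p,yaw=None):
    "tool-frame shift (fraction) from measured pose to p with tool y along yaw, and turn"
    s=ctrl.observe(); M=R.from_quat(s["tool_rot"]); 
    d=M.inv().apply(np.array(p)-s["ee_pos"])/500
    y=M.as_matrix()[:,1]; x=M.as_matrix()[:,2]
    print("t",round(s["clock"],2),"tcp",s["ee_pos"].round(1),"yaw",np.arctan2(y[1],y[0]).round(3),"tz",x.round(3),"F",s["ft_force"].round(1),"gap",round(s["finger_gap"],3),"grip",round(s["grip_force"],1))
    print("shift",d.round(4), "turn", (None if yaw is None else round(-(yaw-np.arctan2(y[1],y[0]))/np.pi,4)))
E
cat > d.py <<'E'
from h import *
import sys
c=ctrl.camera("wrist"); cv2.imwrite(f"pics/{sys.argv[1]}.png",cv2.resize(c["image"],(800,500))[:,:,::-1])
print(c["eye"],att(c).round(3).tolist(),c["vertical_fov"],c["cx"],c["cy"])
for t in ["grip_tab","lid_hanger","plain_top","notched_top"]:
    for z,d in [(zz,d) for zz in [dict(grip_tab=259,lid_hanger=219,plain_top=215,notched_top=215)[t]] for d in ctrl.tip_of(c,t)[:3]]:
        print(t,np.round(d["uv"],1),round(d["score"],2),atz(ray(c,d["uv"],True),z).round(1))
go([502,-184,300],.123)
E
python3 d.py w1
```

```text
[ 468.69221783 -149.31712215  473.51198963] [[0.992, 0.119, 0.034], [0.124, -0.955, -0.27], [0.001, 0.272, -0.962]] 65.70646984690485 313.16879939080343 200.51175371726956
grip_tab [345.9 169.8] 0.95 [ 496.5 -184.3  259. ]
grip_tab [201.5 141.9] 0.94 [ 391.  -175.8  259. ]
grip_tab [278.4 291.1] 0.58 [ 457.7 -288.9  259. ]
lid_hanger [283.4 272.3] 0.77 [ 458.8 -293.3  219. ]
lid_hanger [464.5 252.6] 0.72 [ 633.3 -255.4  219. ]
lid_hanger [208.1 137.8] 0.61 [ 382.3 -176.7  219. ]
plain_top [349.1 108.3] 0.65 [ 497.6 -139.5  215. ]
notched_top [347.  160.1] 0.67 [ 501.9 -183.1  215. ]
t 3.65 tcp [ 477.5 -217.   331.4] yaw 0.122 tz [ 0. -0. -1.] F [-0.5  0.2  0.2] gap 1.002 grip 0.0
shift [0.0597 0.0567 0.0627] turn -0.0004
```

View pics/w1.png

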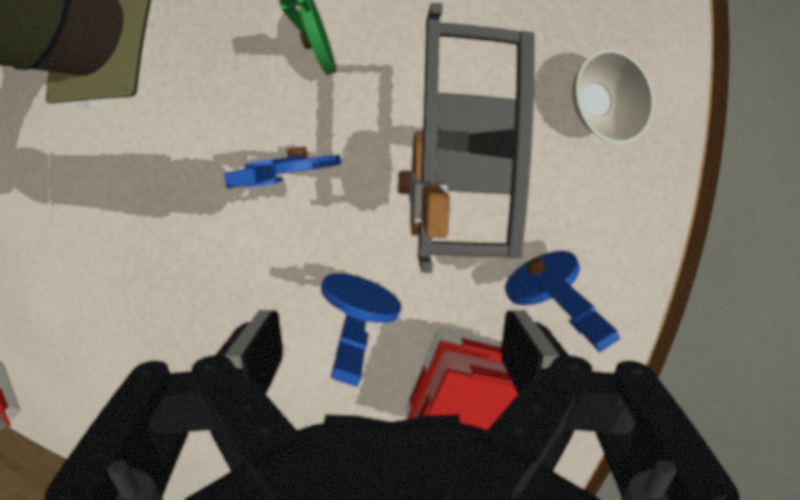

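The wooden tab's top is at (437,212), with the plain rail's stops at (435,11) and (426,264). The fingers are well clear.

```bash
cat > e.py <<'E'
from h import *
c=ctrl.camera("wrist")
W=lambda u,v,z:atz(ray(c,(u*.8,v*.8),True),z)
p=W(435,11,229);m=W(426,264,229);print(p,m,(p+m)/2,np.linalg.norm(p-m),np.arctan2(-(p-m)[0],(p-m)[1]))
for q in [(438,211),(428,196),(448,234)]: print(W(*q,277))
c2=cv2.resize(c["image"][80:240,300:430],None,fx=3.7,fy=3.7,interpolation=cv2.INTER_CUBIC); cv2.imwrite("pics/c3.png",c2[:,:,::-1])
E
python3 e.py
```

```text
[485.69036518 -58.32061397 229.        ] [ 501.44076275 -224.17120483  229.        ] [ 493.56556397 -141.2459094   229.        ] 166.59679922752946 0.09468342653057678
[ 497.12907726 -180.2361369   277.        ]
[ 490.87371892 -173.15748031  277.        ]
[ 504.21624042 -191.67698917  277.        ]
```

View pics/c3.png

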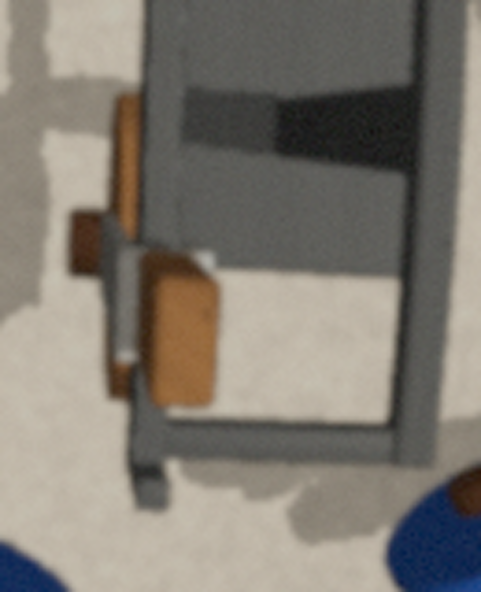

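```bash
cat > e.py <<'E'
from h import *
c=ctrl.camera("wrist")
W=lambda u,v,z:atz(ray(c,(300+u/3.7,80+v/3.7),True),z)
for q in [(155,275),(218,280),(212,405),(153,403),(185,342)]: print(W(*q,277).round(1))
print(W(150,492,229),W(150,425,215),W(165,20,215))
go([497.5,-182,300],.11)
E
python3 e.py
```

```text
[ 490.3 -171.6  277. ]
[ 501.4 -171.   277. ]
[ 503.7 -193.2  277. ]
[ 493.2 -194.2  277. ]
[ 497.2 -182.6  277. ]
[ 501.48079571 -225.68419511  229.        ] [ 500.92693029 -213.75911436  215.        ] [ 491.67194049 -120.89378976  215.        ]
t 3.75 tcp [ 477.5 -217.   331.4] yaw 0.122 tz [ 0. -0. -1.] F [ 0.2 -0.2 -0.3] gap 0.997 grip 0.0
shift [0.0646 0.0483 0.0627] turn 0.004
```

Call:
carry_out(
  deltas=[
    [0.032, 0.024, 0, 0, 0, 0.004],
    [0.032, 0.024, 0, 0, 0, 0],
    [0, 0, 0, 0, 0, 0],
    [0, 0, 0.06, 0, 0, 0],
    [0, 0, 0.06, 0, 0, 0],
    [0, 0, 0.04, 0, 0, 0],
    [0, 0, 0.022, 0, 0, 0],
    [0, 0, 0, 0, 0, 0],
  ],
)

```text
clock: 4.55
ee_pos: [496.5, -183.0, 239.2]
tool_rot: [0.667, 0.745, -0.001, -0.001]
ft_force: [0.4, -0.1, 0.4]
finger_gap: 1.002
grip_force: 0.0
```

```bash
cat > f.py <<'E'
from h import *
go([497.2,-182.6,240],.11)
c=ctrl.camera("wrist")
im=c["image"][160:400,170:490]
cv2.imwrite("pics/w2.png",cv2.resize(im,None,fx=2.5,fy=2.5,interpolation=cv2.INTER_CUBIC)[:,:,::-1])
E
python3 f.py
```

```text
t 4.55 tcp [ 496.5 -183.   239.2] yaw 0.11 tz [-0.003  0.    -1.   ] F [ 0.4 -0.1  0.4] gap 1.002 grip 0.0
shift [ 0.0006  0.0016 -0.0017] turn 0.0001
```

View pics/w2.png

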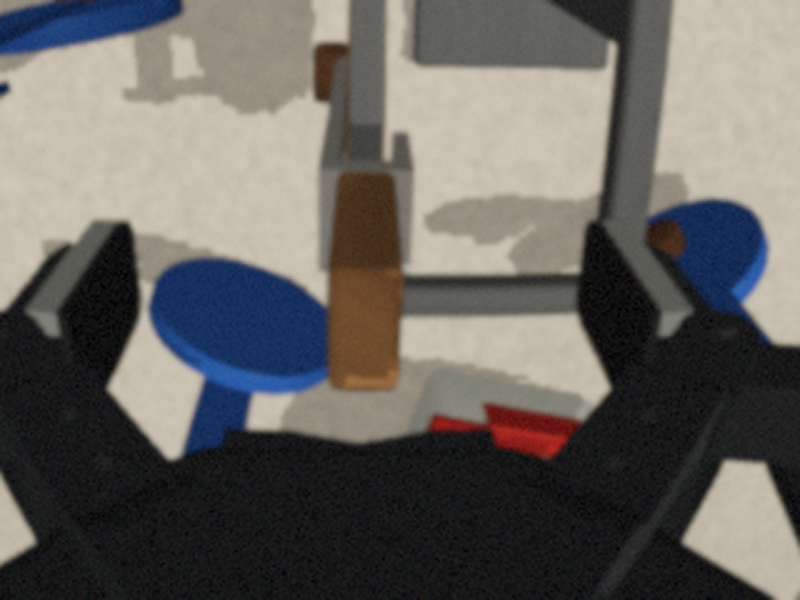

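The tab at x≈365 sits about 1 mm right of the finger midline at 359, so I'll shift and close gently.

Call:
carry_out(
  deltas=[
    [0, 0.002, -0.001, 0, 0, 0],
    [0, 0, 0, 0, 0, 0],
    [0, 0, 0, 0, 0, 0],
    [0, 0, 0, 0, 0, 0],
    [0, 0, 0, 0, 0, 0],
    [0, 0, 0, 0, 0, 0],
    [0, 0, 0, 0, 0, 0],
    [0, 0, 0, 0, 0, 0],
  ],
  claw=255,
  squeeze=25,
)

```text
clock: 5.4
ee_pos: [498.3, -182.5, 241.0]
tool_rot: [0.667, 0.745, -0.0, 0.0]
ft_force: [-1.9, -0.2, 4.5]
finger_gap: 0.135
grip_force: 30.9
```

Call:
carry_out(
  deltas=[
    [0, 0, 0, 0, 0, 0],
    [0, 0, 0, 0, 0, 0],
    [0, 0, 0, 0, 0, 0],
    [0, 0, 0, 0, 0, 0],
  ],
  squeeze=60,
)

```text
clock: 5.8
ee_pos: [498.3, -182.5, 241.0]
tool_rot: [0.667, 0.745, -0.0, 0.0]
ft_force: [-2.5, -0.4, 4.7]
finger_gap: 0.134
grip_force: 60.7
```

Call:
carry_out(
  deltas=[
    [0, 0, -0.01, 0, 0, 0],
    [0, 0, -0.014, 0, 0, 0],
    [0, 0, -0.014, 0, 0, 0],
    [0, 0, -0.01, 0, 0, 0],
    [0, 0, 0, 0, 0, 0],
    [0, 0, 0, 0, 0, 0],
  ],
)

```text
clock: 6.4
ee_pos: [498.5, -182.4, 264.9]
tool_rot: [0.667, 0.745, -0.0, 0.0]
ft_force: [0.0, -0.1, -3.1]
finger_gap: 0.134
grip_force: 59.8
```

```bash
cat > d2.py <<'E'
from h import *
import sys
c=ctrl.camera("wrist"); im=c["image"][0:260,150:490]
cv2.imwrite(f"pics/{sys.argv[1]}.png",cv2.resize(im,None,fx=2.3,fy=2.3,interpolation=cv2.INTER_CUBIC)[:,:,::-1])
for t,z in [("plain_top",215),("notched_top",215)]:
    for d in ctrl.tip_of(c,t)[:3]: print(t,np.round(d["uv"],1),round(d["score"],2),atz(ray(c,d["uv"],True),z).round(1))
for n in []: pass
go([484,-50,265],.11)
E
python3 d2.py w3
```

```text
plain_top [316.8 157.4] 0.59 [ 496.1 -140.3  215. ]
t 6.55 tcp [ 498.3 -182.4  264.5] yaw 0.111 tz [-0.001  0.    -1.   ] F [ 0.3 -0.2 -2.6] gap 0.129 grip 59.8
shift [ 0.2663  0.0009 -0.0009] turn 0.0003
```

View pics/w3.png

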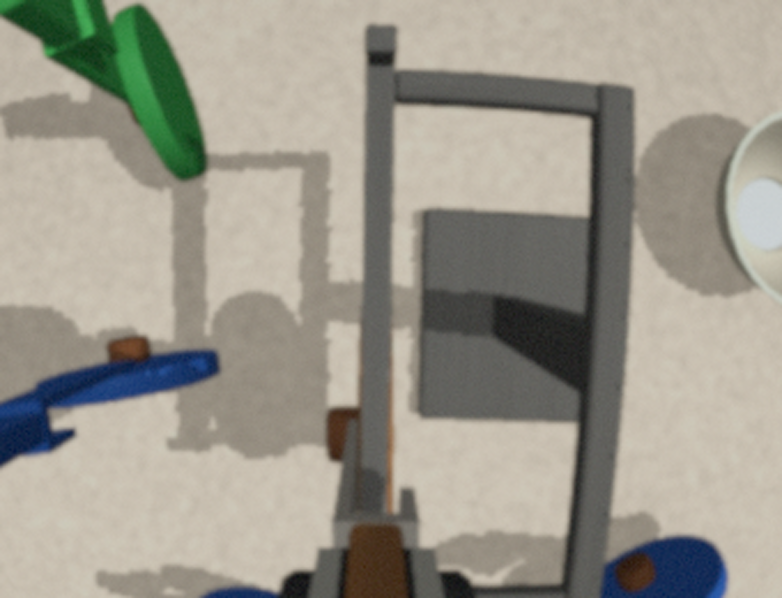

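The hanger is lifted (−3 N), with the bar still running through it from (381,40) to (372,500). Next I'll compute the bar's line.

```bash
cat > e.py <<'E'
from h import *
c=ctrl.camera("wrist")
W=lambda u,v,z:atz(ray(c,(150+u/2.3,v/2.3),True),z)
p=W(381,35,229);q=W(380,100,215);r=W(377,300,215);s=W(372,480,215);print(p,q,r,s,np.arctan2(-(q-s)[0],(q-s)[1]))
go([484,-50,265],.11)
E
python3 e.py
```

```text
[485.43035728 -55.07689958 229.        ] [486.84632898 -69.25687319 215.        ] [ 492.12527417 -123.66970065  215.        ] [ 496.32742413 -173.78967235  215.        ] 0.09045222415681341
t 6.6 tcp [ 498.4 -182.3  264.5] yaw 0.111 tz [-0.  0. -1.] F [-0.3 -0.  -2.2] gap 0.135 grip 59.8
shift [ 0.2662  0.0007 -0.0009] turn 0.0003
```

Call:
carry_out(
  deltas=[
    [0, 0, -0.008, 0, 0, 0.005],
    [0.02, -0.001, 0, 0, 0, 0],
    [0.03, 0, 0, 0, 0, 0],
    [0.03, 0, 0, 0, 0, 0],
    [0.03, 0, 0, 0, 0, 0],
    [0.03, 0, 0, 0, 0, 0],
    [0, 0, 0, 0, 0, 0],
  ],
)

```text
clock: 7.3
ee_pos: [491.3, -109.1, 269.1]
tool_rot: [0.671, 0.742, 0.001, -0.0]
ft_force: [0.6, 0.7, -2.3]
finger_gap: 0.133
grip_force: 59.8
```

Call:
carry_out(
  deltas=[
    [0.03, 0, 0, 0, 0, 0],
    [0.03, 0, 0, 0, 0, 0],
    [0.03, 0, 0, 0, 0, 0],
    [0.03, 0, 0, 0, 0, 0],
    [0.03, 0, 0, 0, 0, 0],
    [0.03, 0, 0, 0, 0, 0],
    [0.02, 0, 0, 0, 0, 0],
    [0, 0, 0, 0, 0, 0],
    [0, 0, 0, 0, 0, 0],
  ],
)

```text
clock: 8.2
ee_pos: [481.9, -13.7, 268.7]
tool_rot: [0.673, 0.74, -0.0, 0.0]
ft_force: [-0.2, 0.1, -2.5]
finger_gap: 0.132
grip_force: 59.8
```

```bash
python3 d2.py w4
```

```text
t 8.35 tcp [481.9 -14.2 268.7] yaw 0.093 tz [-0.    -0.001 -1.   ] F [-0.3 -0.1 -2.1] gap 0.131 grip 59.8
shift [-0.0716 -0.0025  0.0074] turn -0.0053
```

View pics/w4.png

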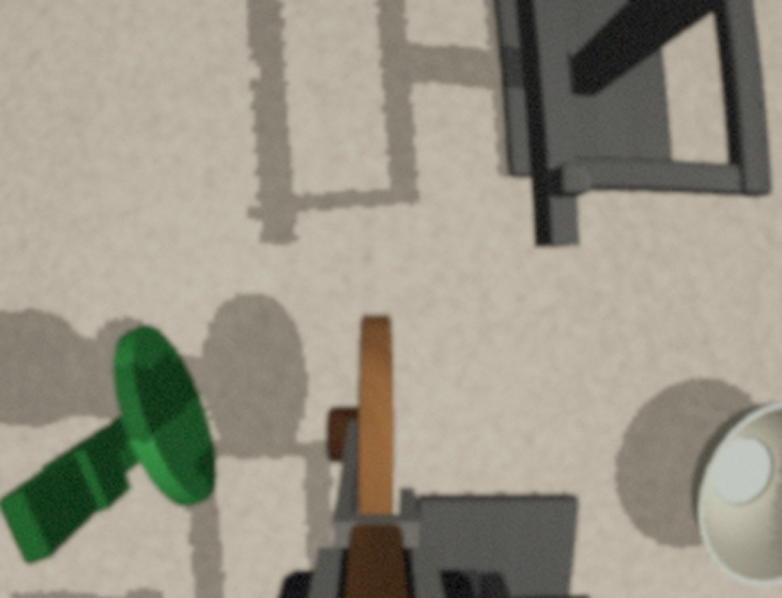

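The hanger is clear of the plain rail. The notched bar's near end is at (558,240) and its stop at about (577,180).

```bash
cat > e.py <<'E'
from h import *
c=ctrl.camera("wrist")
W=lambda u,v,z:atz(ray(c,(150+u/2.3,v/2.3),True),z).round(1)
print(W(565,243,215),W(578,180,229))
go([536,0,268],.164)
E
python3 e.py
```

```text
[527.1  66.2 215. ] [525.2  82.4 229. ]
t 8.4 tcp [481.9 -14.1 268.7] yaw 0.093 tz [-0.    -0.001 -1.   ] F [-0.8  0.3 -2.2] gap 0.134 grip 59.8
shift [0.018  0.1104 0.0013] turn -0.0224
```

Call:
carry_out(
  deltas=[
    [0.006, 0.03, 0, 0, 0, -0.012],
    [0.006, 0.03, 0, 0, 0, -0.01],
    [0, 0.03, 0, 0, 0, 0],
    [0, 0.02, 0, 0, 0, 0],
    [0, 0, 0, 0, 0, 0],
    [0, 0, 0, 0, 0, 0],
  ],
)

```text
clock: 9.0
ee_pos: [534.9, -0.1, 268.5]
tool_rot: [0.647, 0.763, -0.001, -0.0]
ft_force: [0.1, 0.5, -3.0]
finger_gap: 0.129
grip_force: 59.8
```

```bash
python3 d2.py w5
```

```text
t 9.15 tcp [ 5.349e+02 -1.000e-01  2.687e+02] yaw 0.164 tz [-0.001 -0.001 -1.   ] F [ 0.2  0.1 -1.8] gap 0.137 grip 59.8
shift [-0.0819 -0.1167  0.0076] turn 0.0172
```

View pics/w5.png

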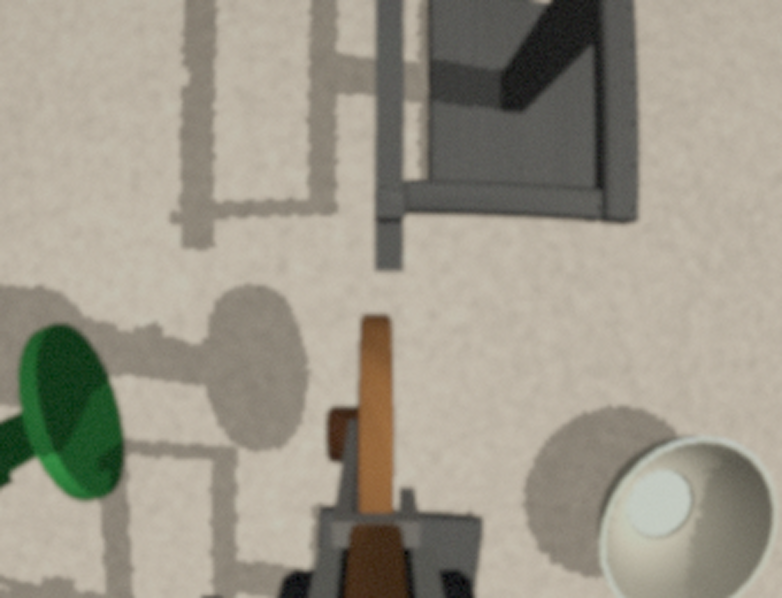

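That is my last permitted view. The bar is straight ahead at x=389 with its end at v=268, and the hanger points along it. From here I'll measure edges numerically.

```bash
cat > k.py <<'E'
from h import *
c=ctrl.camera("wrist"); s=ctrl.observe(); M=R.from_quat(s["tool_rot"])
g=c["image"].astype(float).mean(2)
def Tl(u,v,z): return M.inv().apply(atz(ray(c,(u,v),True),z)-s["ee_pos"]).round(2)
def edges(v,a,b,n=1):
    r=g[v-n:v+n+1,a:b].mean(0); d=np.diff(cv2.GaussianBlur(r[None],(5,1),1)[0]); o=[]
    for i in range(1,len(d)-1):
        if abs(d[i])>4 and abs(d[i])>=abs(d[i-1]) and abs(d[i])>abs(d[i+1]):
            k=(abs(d[i-1])-abs(d[i+1]))/2/(abs(d[i-1])-2*abs(d[i])+abs(d[i+1])); o.append((round(a+i+1+k,1),round(d[i])))
    return o
E
cat > e.py <<'E'
from k import *
for v in [10,30,50,70,100,110]:
    e=edges(v,300,345); print("bar",v,e,[Tl(u,v,215)[:2].tolist() for u,_ in e])
for v in [180,195,205,210,214,218,222]:
    e=edges(v,285,350); print("hang",v,e)
    print("   z246",[Tl(u,v,246)[:2].tolist() for u,_ in e])
E
python3 e.py
```

```text
bar 10 [(np.float64(313.9), -23), (np.float64(325.7), 23), (np.float64(332.9), -14), (np.float64(335.5), -15)] [[137.61, 0.17], [137.68, 7.6], [137.78, 12.15], [137.83, 13.79]]
bar 30 [(np.float64(313.2), -11), (np.float64(325.8), 10), (np.float64(336.2), -22)] [[123.68, -0.26], [123.74, 7.61], [123.89, 14.13]]
bar 50 [(np.float64(313.4), -22), (np.float64(325.6), 22), (np.float64(332.2), -14), (np.float64(335.8), -17)] [[110.25, -0.14], [110.3, 7.45], [110.37, 11.57], [110.42, 13.81]]
bar 70 [(np.float64(313.4), -22), (np.float64(325.5), 22), (np.float64(332.0), -14), (np.float64(335.6), -16)] [[97.18, -0.13], [97.23, 7.38], [97.29, 11.42], [97.33, 13.67]]
bar 100 [(np.float64(313.4), -23), (np.float64(325.4), 23)] [[78.01, -0.13], [78.04, 7.34]]
bar 110 [(np.float64(313.3), -24), (np.float64(325.2), 27)] [[71.67, -0.19], [71.7, 7.24]]
hang 180 [(np.float64(292.8), -35), (np.float64(306.1), 16), (np.float64(321.2), 20)]
   z246 [[33.37, -11.37], [33.36, -4.12], [33.36, 4.1]]
hang 195 [(np.float64(292.6), -35), (np.float64(299.4), 9), (np.float64(306.6), 9), (np.float64(321.2), 19)]

[... 390 characters left out ...]
1]]
hang 214 [(np.float64(296.9), -28), (np.float64(306.2), 9), (np.float64(320.6), 19), (np.float64(324.3), -25), (np.float64(330.1), 26)]
   z246 [[13.89, -9.4], [13.89, -4.18], [13.9, 3.9], [13.9, 5.98], [13.89, 9.24]]
hang 218 [(np.float64(287.6), -5), (np.float64(296.2), -23), (np.float64(306.1), 9), (np.float64(320.5), 19), (np.float64(324.2), -27), (np.float64(330.7), 28)]
   z246 [[11.49, -14.7], [11.51, -9.84], [11.52, -4.25], [11.52, 3.86], [11.52, 5.95], [11.51, 9.62]]
hang 222 [(np.float64(288.9), -17), (np.float64(306.4), 5), (np.float64(323.2), -5), (np.float64(331.4), 12), (np.float64(347.9), 5)]
   z246 [[9.1, -14.02], [9.12, -4.1], [9.12, 5.41], [9.12, 10.06], [9.08, 19.46]]
```

```bash
cat > e.py <<'E'
from k import *
col=g[60:125,315:324].mean(1); d=np.diff(col); print([(60+i+1,round(x)) for i,x in enumerate(d) if abs(x)>2.5])
for v in [82.6,88.7,94.8]: print(Tl(319,v,229))
print(Tl(319,116.5,215)); go([0,0,0])
a=ctrl.camera("side"); b=ctrl.camera("scene")
for c,n in ((a,"side"),(b,"scene")):
    for t in ["notched_top"]:
        for q in ctrl.tip_of(c,t)[:2]:
            print(n,q["uv"],q["score"],M.inv().apply(atz(ray(c,q["uv"]),215)-s["ee_pos"]))
E
python3 e.py
```

```text
[(83, 4), (93, -4), (94, -12), (95, -14), (96, 4), (97, 16), (98, 8), (116, 9), (117, 23), (118, 30), (119, 21), (120, 7)]
[87.64  3.09 39.83]
[84.03  3.1  39.83]
[80.42  3.1  39.83]
[67.59  3.39 53.83]
t 9.25 tcp [535.2   0.  268.9] yaw 0.164 tz [-0. -0. -1.] F [-0.7 -0.4 -2.6] gap 0.131 grip 59.8
shift [ 0.175  -1.0557  0.5381] turn None
side [300.2, 234.0] 0.82 [183.23571816   2.82095016  53.79125667]
scene [343.3, 159.8] 0.61 [147.49646007   8.22134053  53.80274856]
```

Call:
carry_out(
  deltas=[
    [0, 0.007, 0, 0, 0, 0.001],
    [0.03, 0, 0, 0, 0, 0],
    [0.03, 0, 0, 0, 0, 0],
    [0, 0, 0, 0, 0, 0],
    [0, 0, 0, 0, 0, 0],
  ],
)

```text
clock: 9.95
ee_pos: [534.1, 31.5, 268.9]
tool_rot: [0.647, 0.762, -0.0, 0.0]
ft_force: [0.6, -0.6, -2.8]
finger_gap: 0.135
grip_force: 59.8
```

```bash
cat > e.py <<'E'
from k import *
for v in [10,50,90,110,130,150]:
    e=edges(v,300,345); print("bar",v,e,[Tl(u,v,215)[:2].tolist() for u,_ in e])
go([0,0,0])
E
python3 e.py
```

```text
bar 10 [(np.float64(307.1), -23), (np.float64(318.5), 23)] [[138.73, -4.07], [138.74, 3.12]]
bar 50 [(np.float64(306.2), -10), (np.float64(318.7), 10), (np.float64(332.5), -19)] [[111.34, -4.53], [111.35, 3.25], [111.48, 11.85]]
bar 90 [(np.float64(306.3), -23), (np.float64(318.2), 23), (np.float64(329.0), -14), (np.float64(331.7), -16)] [[85.42, -4.42], [85.43, 2.98], [85.5, 9.71], [85.52, 11.39]]
bar 110 [(np.float64(306.2), -22), (np.float64(318.3), 24)] [[72.72, -4.48], [72.73, 3.08]]
bar 130 [(np.float64(306.1), -24), (np.float64(317.8), -4), (np.float64(321.3), 4)] [[60.05, -4.54], [60.06, 2.81], [60.07, 5.01]]
bar 150 [(np.float64(306.5), -24), (np.float64(320.5), 24)] [[47.3, -4.31], [47.31, 4.57]]
t 10.0 tcp [534.2  30.6 268.8] yaw 0.162 tz [-0.    -0.001 -1.   ] F [-0.1 -0.7 -2.1] gap 0.131 grip 59.8
shift [ 0.1124 -1.0641  0.5377] turn None
```

Call:
carry_out(
  deltas=[
    [0.02, -0.001, 0, 0, 0, 0.001],
    [0.03, 0, 0, 0, 0, 0],
    [0.03, 0, 0, 0, 0, 0],
    [0.03, 0, 0, 0, 0, 0],
    [0.03, 0, 0, 0, 0, 0],
    [0.03, 0, 0, 0, 0, 0],
    [0.01, 0, 0, 0, 0, 0],
    [0, 0, 0, 0, 0, 0],
    [0, 0, 0, 0, 0, 0],
  ],
)

```text
clock: 10.9
ee_pos: [519.7, 118.5, 268.6]
tool_rot: [0.649, 0.76, -0.0, 0.0]
ft_force: [-0.3, 0.3, -2.5]
finger_gap: 0.131
grip_force: 59.8
```

```bash
cat > e.py <<'E'
from k import *
for v in [10,50,90,110,130,150,170,190]:
    e=edges(v,295,345); print("bar",v,[u for u,_ in e],[Tl(u,v,215)[:2].tolist() for u,_ in e])
col=g[0:200,309:317].mean(1); d=np.diff(col); print([(i+1,round(x)) for i,x in enumerate(d) if abs(x)>2.5])
go([0,0,0])
E
python3 e.py
```

```text
bar 10 [np.float64(305.6), np.float64(317.9)] [[137.96, -4.95], [137.95, 2.79]]
bar 50 [np.float64(305.9), np.float64(317.9)] [[110.62, -4.68], [110.62, 2.78]]
bar 90 [np.float64(306.0), np.float64(317.9), np.float64(328.3), np.float64(331.7)] [[84.75, -4.59], [84.75, 2.8], [84.81, 9.26], [84.84, 11.38]]
bar 110 [np.float64(300.1), np.float64(306.1), np.float64(318.1), np.float64(328.0), np.float64(331.8)] [[72.09, -8.28], [72.07, -4.53], [72.07, 2.95], [72.12, 9.13], [72.15, 11.5]]
bar 130 [np.float64(300.3), np.float64(306.0), np.float64(318.0), np.float64(332.2)] [[59.43, -8.19], [59.42, -4.61], [59.42, 2.92], [59.48, 11.84]]
bar 150 [np.float64(306.5), np.float64(320.4), np.float64(327.5), np.float64(332.0)] [[46.68, -4.33], [46.69, 4.48], [46.71, 8.98], [46.73, 11.84]]
bar 170 [np.float64(305.9), np.float64(320.7), np.float64(331.5)] [[33.76, -4.75], [33.76, 4.74], [33.79, 11.68]]
bar 190 [np.float64(300.3), np.float64(306.8), np.float64(321.2)] [[20.53, -8.46], [20.53, -4.22], [20.54, 5.15]]
[(8, -5), (9, -12), (10, -19), (11, -16), (12, -4), (14, 3), (15, 7), (16, 17), (17, 17), (18, 11), (24, 3), (116, 3), (146, -6), (147, -9), (148, -9), (149, -4), (150, 11), (151, 12), (152, 4)]
t 10.95 tcp [519.8 118.2 268.6] yaw 0.157 tz [-0.    -0.001 -1.   ] F [ 0.8  0.1 -2.6] gap 0.135 grip 59.8
shift [-0.0707 -1.0635  0.5377] turn None
```

Call:
carry_out(
  deltas=[
    [0, -0.002, 0, 0, 0, 0],
    [0, 0, 0.012, 0, 0, 0],
    [0, 0, 0.014, 0, 0, 0],
    [0, 0, 0.014, 0, 0, 0],
    [0, 0, 0.008, 0, 0, 0],
    [0, 0, 0, 0, 0, 0],
    [0, 0, 0, 0, 0, 0],
  ],
)

```text
clock: 11.65
ee_pos: [518.7, 119.2, 244.7]
tool_rot: [0.649, 0.761, -0.0, -0.0]
ft_force: [0.1, -0.6, -1.5]
finger_gap: 0.132
grip_force: 59.7
```

```bash
cat > e.py <<'E'
from k import *
for v in [50,90,130]:
    e=edges(v,295,345); print("bar",v,[Tl(u,v,215)[:2].tolist() for u,_ in e])
for v in [205,210,214,218]: print(edges(v,290,340))
go([0,0,0])
E
python3 e.py
```

```text
bar 50 [[105.14, -3.79], [105.14, 3.64]]
bar 90 [[82.42, -3.78], [82.42, 3.8], [82.47, 8.72], [82.5, 11.02], [82.53, 12.93]]
bar 130 [[60.17, -3.75], [60.17, 3.91], [60.23, 11.42]]
[(np.float64(298.4), -27), (np.float64(313.8), 8), (np.float64(320.9), 27)]
[(np.float64(297.5), -26), (np.float64(302.9), -4), (np.float64(308.5), -4), (np.float64(313.6), 8), (np.float64(320.6), 27)]
[(np.float64(296.9), -29), (np.float64(308.2), -5), (np.float64(320.4), 31), (np.float64(324.3), -26), (np.float64(330.1), 27)]
[(np.float64(296.2), -28), (np.float64(320.3), 31), (np.float64(324.2), -26), (np.float64(330.7), 28)]
t 11.7 tcp [518.8 119.3 244.9] yaw 0.158 tz [ 0.  0. -1.] F [ 0.1  0.3 -1.6] gap 0.132 grip 59.7
shift [-0.0723 -1.0623  0.4894] turn None
```

Call:
carry_out(
  deltas=[
    [0, 0, 0.003, 0, 0, 0],
    [0, 0, 0.003, 0, 0, 0],
    [0, 0, 0, 0, 0, 0],
    [0, 0, 0, 0, 0, 0],
  ],
)

```text
clock: 12.1
ee_pos: [518.6, 119.1, 241.8]
tool_rot: [0.649, 0.761, -0.0, 0.0]
ft_force: [0.6, -0.2, -2.2]
finger_gap: 0.133
grip_force: 59.8
```

Call:
carry_out(
  deltas=[
    [0, 0, 0.001, 0, 0, 0],
    [0, 0, 0.001, 0, 0, 0],
    [0, 0, 0, 0, 0, 0],
  ],
)

```text
clock: 12.4
ee_pos: [518.8, 119.1, 241.1]
tool_rot: [0.649, 0.761, 0.0, 0.0]
ft_force: [-0.7, -1.2, 1.6]
finger_gap: 0.127
grip_force: 60.4
```

Call:
carry_out(
  deltas=[
    [0, 0, 0, 0, 0, 0],
    [0, 0, 0, 0, 0, 0],
  ],
)

```text
clock: 12.6
ee_pos: [518.8, 119.2, 241.1]
tool_rot: [0.649, 0.761, 0.0, 0.0]
ft_force: [-1.0, -0.4, 2.8]
finger_gap: 0.135
grip_force: 60.4
```

Call:
carry_out(
  deltas=[
    [0.004, 0, 0, 0, 0, 0],
    [0.004, 0, 0, 0, 0, 0],
    [0.004, 0, 0, 0, 0, 0],
    [0.004, 0, 0, 0, 0, 0],
    [0.004, 0, 0, 0, 0, 0],
    [0, 0, 0, 0, 0, 0],
  ],
)

```text
clock: 13.2
ee_pos: [517.5, 128.9, 241.0]
tool_rot: [0.649, 0.761, 0.0, 0.001]
ft_force: [1.3, -4.0, 4.6]
finger_gap: 0.131
grip_force: 60.7
```

Call:
carry_out(
  deltas=[
    [0.004, 0, 0, 0, 0, 0],
    [0.004, 0, 0, 0, 0, 0],
    [0.004, 0, 0, 0, 0, 0],
    [0.004, 0, 0, 0, 0, 0],
    [0.004, 0, 0, 0, 0, 0],
    [0, 0, 0, 0, 0, 0],
  ],
)

```text
clock: 13.8
ee_pos: [515.8, 138.7, 241.0]
tool_rot: [0.649, 0.761, 0.0, 0.0]
ft_force: [0.3, -4.7, 5.6]
finger_gap: 0.133
grip_force: 60.9
```

Call:
carry_out(
  deltas=[
    [0.003, 0, -0.0004, 0, 0, 0],
    [0.003, 0, 0, 0, 0, 0],
    [0.003, 0, 0, 0, 0, 0],
    [0.003, 0, 0, 0, 0, 0],
    [0, 0, 0, 0, 0, 0],
  ],
)

```text
clock: 14.3
ee_pos: [514.5, 145.3, 241.0]
tool_rot: [0.649, 0.761, 0.0, -0.0]
ft_force: [1.1, -3.5, 3.8]
finger_gap: 0.127
grip_force: 60.8
```

Call:
carry_out(
  deltas=[
    [0.002, 0, 0, 0, 0, 0],
    [0.002, 0, 0, 0, 0, 0],
    [0.002, 0, 0, 0, 0, 0],
    [0, 0, 0, 0, 0, 0],
  ],
)

```text
clock: 14.7
ee_pos: [514.1, 147.7, 241.0]
tool_rot: [0.649, 0.761, -0.0, 0.0]
ft_force: [0.5, -4.6, 4.8]
finger_gap: 0.133
grip_force: 60.8
```

Call:
carry_out(
  deltas=[
    [0.002, 0, 0, 0, 0, 0],
    [0.002, 0, 0, 0, 0, 0],
    [0.002, 0, 0, 0, 0, 0],
    [0, 0, 0, 0, 0, 0],
  ],
)

```text
clock: 15.1
ee_pos: [513.6, 150.7, 241.0]
tool_rot: [0.649, 0.761, -0.0, 0.0]
ft_force: [0.2, -5.0, 5.2]
finger_gap: 0.132
grip_force: 60.8
```

Call:
carry_out(
  deltas=[
    [0.002, 0, 0, 0, 0, 0],
    [0.002, 0, 0, 0, 0, 0],
    [0.002, 0, 0, 0, 0, 0],
    [0, 0, 0, 0, 0, 0],
  ],
)

```text
clock: 15.5
ee_pos: [513.1, 153.6, 241.0]
tool_rot: [0.649, 0.761, -0.0, 0.0]
ft_force: [0.8, -5.6, 4.4]
finger_gap: 0.127
grip_force: 60.8
```

Call:
carry_out(
  deltas=[
    [0.002, 0, 0, 0, 0, 0],
    [0.002, 0, 0, 0, 0, 0],
    [0.002, 0, 0, 0, 0, 0],
    [0, 0, 0, 0, 0, 0],
  ],
)

```text
clock: 15.9
ee_pos: [512.6, 156.6, 241.0]
tool_rot: [0.649, 0.761, -0.0, 0.0]
ft_force: [0.7, -5.5, 5.1]
finger_gap: 0.135
grip_force: 60.8
```

Call:
carry_out(
  deltas=[
    [0.002, 0, 0, 0, 0, 0],
    [0.002, 0, 0, 0, 0, 0],
    [0.002, 0, 0, 0, 0, 0],
    [0, 0, 0, 0, 0, 0],
  ],
)

```text
clock: 16.3
ee_pos: [512.2, 159.5, 241.0]
tool_rot: [0.649, 0.761, -0.0, 0.0]
ft_force: [1.1, -5.1, 6.1]
finger_gap: 0.129
grip_force: 60.8
```

Call:
carry_out(
  deltas=[
    [0.002, 0, 0, 0, 0, 0],
    [0.002, 0, 0, 0, 0, 0],
    [0.002, 0, 0, 0, 0, 0],
    [0, 0, 0, 0, 0, 0],
  ],
)

```text
clock: 16.7
ee_pos: [511.7, 162.4, 241.0]
tool_rot: [0.649, 0.761, -0.0, 0.0]
ft_force: [0.3, -4.3, 5.0]
finger_gap: 0.129
grip_force: 60.8
```

Call:
carry_out(
  deltas=[
    [0.002, 0, 0, 0, 0, 0],
    [0.002, 0, 0, 0, 0, 0],
    [0.002, 0, 0, 0, 0, 0],
    [0, 0, 0, 0, 0, 0],
  ],
)

```text
clock: 17.1
ee_pos: [510.2, 167.2, 240.3]
tool_rot: [0.648, 0.761, 0.0, -0.001]
ft_force: [-0.3, -0.3, -2.1]
finger_gap: 0.132
grip_force: 60.0
```

The force fell to bare weight, so the pin is over the notch. I'll lower it.

Call:
carry_out(
  deltas=[
    [0, 0, 0.002, 0, 0, 0],
    [0, 0, 0.002, 0, 0, 0],
    [0, 0, 0, 0, 0, 0],
  ],
)

```text
clock: 17.4
ee_pos: [510.9, 167.1, 239.1]
tool_rot: [0.649, 0.761, 0.001, -0.001]
ft_force: [-1.9, 3.3, 0.4]
finger_gap: 0.13
grip_force: 60.3
```

Call:
carry_out(
  deltas=[
    [0.002, 0, 0, 0, 0, 0],
    [0.001, 0, 0, 0, 0, 0],
    [0, 0, 0, 0, 0, 0],
  ],
)

```text
clock: 17.7
ee_pos: [510.9, 167.3, 239.0]
tool_rot: [0.649, 0.761, 0.0, -0.0]
ft_force: [-1.0, 2.2, 0.1]
finger_gap: 0.132
grip_force: 60.2
```

Call:
carry_out(
  deltas=[
    [0.002, 0, 0, 0, 0, 0],
    [0.001, 0, 0, 0, 0, 0],
    [0, 0, 0, 0, 0, 0],
  ],
)

```text
clock: 18.0
ee_pos: [510.9, 167.9, 238.7]
tool_rot: [0.649, 0.761, -0.0, 0.0]
ft_force: [-0.5, 0.4, -2.1]
finger_gap: 0.132
grip_force: 60.0
```

Now free (z −2.1), so I'll lower further.

Call:
carry_out(
  deltas=[
    [0, 0, 0.003, 0, 0, 0],
    [0, 0, 0.003, 0, 0, 0],
    [0, 0, 0.002, 0, 0, 0],
    [0, 0, 0, 0, 0, 0],
  ],
)

```text
clock: 18.4
ee_pos: [510.6, 168.3, 234.6]
tool_rot: [0.649, 0.761, -0.0, -0.0]
ft_force: [1.1, 0.8, -2.5]
finger_gap: 0.133
grip_force: 59.8
```

Call:
carry_out(
  deltas=[
    [0, 0, 0.002, 0, 0, 0],
    [0, 0, 0.002, 0, 0, 0],
    [0, 0, 0.001, 0, 0, 0],
    [0, 0, 0, 0, 0, 0],
  ],
)

```text
clock: 18.8
ee_pos: [510.7, 168.3, 232.3]
tool_rot: [0.649, 0.761, -0.0, 0.0]
ft_force: [-0.0, 0.4, -2.2]
finger_gap: 0.13
grip_force: 59.7
```

Call:
carry_out(
  deltas=[
    [0, 0, 0.001, 0, 0, 0],
    [0, 0, 0.001, 0, 0, 0],
    [0, 0, 0, 0, 0, 0],
  ],
)

```text
clock: 19.1
ee_pos: [510.8, 168.4, 232.0]
tool_rot: [0.649, 0.761, 0.0, 0.0]
ft_force: [-2.0, -0.8, 5.1]
finger_gap: 0.131
grip_force: 60.8
```

Call:
carry_out(
  deltas=[
    [0, 0, 0.001, 0, 0, 0],
    [0, 0, 0, 0, 0, 0],
    [0, 0, 0, 0, 0, 0],
  ],
)

```text
clock: 19.4
ee_pos: [510.8, 168.4, 231.9]
tool_rot: [0.649, 0.761, 0.0, 0.0]
ft_force: [-2.7, -0.9, 8.4]
finger_gap: 0.129
grip_force: 61.4
```

Call:
carry_out(
  deltas=[
    [0, 0, 0.0006, 0, 0, 0],
    [0, 0, 0, 0, 0, 0],
    [0, 0, 0, 0, 0, 0],
    [0, 0, 0, 0, 0, 0],
    [0, 0, 0, 0, 0, 0],
    [0, 0, 0, 0, 0, 0],
    [0, 0, 0, 0, 0, 0],
    [0, 0, 0, 0, 0, 0],
  ],
)

```text
clock: 20.2
ee_pos: [510.9, 168.5, 231.9]
tool_rot: [0.649, 0.761, 0.0, 0.001]
ft_force: [-3.3, -1.9, 10.1]
finger_gap: 0.131
grip_force: 61.7
```

Call:
carry_out(
  deltas=[
    [0, 0, -0.0016, 0, 0, 0],
    [0, 0, 0, 0, 0, 0],
    [0, 0, 0, 0, 0, 0],
  ],
  squeeze=20,
)

```text
clock: 20.5
ee_pos: [510.8, 168.4, 231.9]
tool_rot: [0.649, 0.761, 0.0, 0.0]
ft_force: [-2.2, -0.2, 6.9]
finger_gap: 0.134
grip_force: 61.1
```

Call:
carry_out(
  deltas=[
    [0, 0, 0, 0, 0, 0],
    [0, 0, 0, 0, 0, 0],
    [0, 0, 0, 0, 0, 0],
    [0, 0, 0, 0, 0, 0],
    [0, 0, 0, 0, 0, 0],
    [0, 0, 0, 0, 0, 0],
    [0, 0, 0, 0, 0, 0],
    [0, 0, 0, 0, 0, 0],
  ],
  claw=0,
)

```text
clock: 21.3
ee_pos: [510.8, 168.5, 231.5]
tool_rot: [0.649, 0.761, -0.0, 0.0]
ft_force: [-0.4, -0.6, 0.2]
finger_gap: 1.001
grip_force: 0.0
```

Call:
carry_out(
  deltas=[
    [0, 0, -0.02, 0, 0, 0],
    [0, 0, -0.04, 0, 0, 0],
    [0, 0, -0.06, 0, 0, 0],
    [0, 0, -0.06, 0, 0, 0],
    [-0.06, 0, -0.02, 0, 0, 0],
    [-0.06, 0, 0, 0, 0, 0],
    [0, 0, 0, 0, 0, 0],
    [0, 0, 0, 0, 0, 0],
  ],
)

```text
clock: 22.1
ee_pos: [520.3, 108.8, 332.0]
tool_rot: [0.65, 0.76, 0.0, 0.0]
ft_force: [0.7, 1.0, -0.2]
finger_gap: 0.997
grip_force: 0.0
```

```bash
cat > e.py <<'E'
from h import *
w=ctrl.camera("wrist");a=ctrl.camera("scene"); b=ctrl.camera("side"); go([0,0,0])
exp=np.array([510.8,168.4])
for t,z in (("lid_hanger",210),("grip_tab",250)):
    for c,n in ((w,"wrist"),(a,"scene"),(b,"side")):
        for q in ctrl.tip_of(c,t)[:5]:
            p=atz(ray(c,q["uv"],n=="wrist"),z)
            if np.linalg.norm(p[:2]-exp)<60: print(t,n,round(q["score"],2),np.round(q["uv"],1),p.round(1))
p=proj(a,[*exp,250]);q=proj(b,[*exp,250])
for c,u in ((a,p),(b,q)): x,y=u.astype(int); print(u.round(1),c["image"][y-1:y+2,x-1:x+2].mean((0,1)))
E
python3 e.py
```

```text
t 22.25 tcp [519.9 110.7 331.7] yaw 0.16 tz [ 0.     0.001 -1.   ] F [ 0.2 -0.3 -0.4] gap 0.998 grip 0.0
shift [-0.0533 -1.0619  0.6632] turn None
lid_hanger wrist 0.63 [314.3 124.4] [511.8 168.8 210. ]
lid_hanger scene 0.9 [347.1 159. ] [517.3 166.3 210. ]
lid_hanger side 0.87 [301.6 236.4] [503.6 182.  210. ]
grip_tab wrist 0.64 [309.5 126.2] [508.2 168.1 250. ]
grip_tab scene 0.87 [347.7 147.4] [513.1 171.5 250. ]
grip_tab side 0.55 [301.8 223.2] [504.2 179.5 250. ]
[346.5 147.4] [86.77777778 64.88888889 50.33333333]
[302.  219.4] [103.66666667  67.77777778  45.11111111]
```

Call:
carry_out(
  deltas=[
    [0, 0, 0, 0, 0, 0],
    [0, 0, 0, 0, 0, 0],
    [0, 0, 0, 0, 0, 0],
    [0, 0, 0, 0, 0, 0],
    [0, 0, 0, 0, 0, 0],
    [0, 0, 0, 0, 0, 0],
    [0, 0, 0, 0, 0, 0],
    [0, 0, 0, 0, 0, 0],
    [0, 0, 0, 0, 0, 0],
    [0, 0, 0, 0, 0, 0],
  ],
)

```text
clock: 23.55
ee_pos: [520.2, 109.2, 331.5]
tool_rot: [0.649, 0.761, -0.0, 0.0]
ft_force: [-0.2, -0.6, 0.3]
finger_gap: 0.999
grip_force: 0.0
```

```bash
python3 -c "
from station import ctrl
print(ctrl.sign_off())"
```

```text
the job is handed in; nothing more can be done
None
```

The job is handed in with no verdict returned: the wooden lid was slid into the notch, pressed down (about 10 N at the wrist, roughly 12.5 N on the rail with the lid's weight) for over half a second, released, and the cameras place it there with the arm clear.

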